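Clear the old heel lifts off the cobbler's board

TASK

Sweep the three loose heel lifts across the work board with your fingers and over its edge into the metal tray at its end, so that all three lie inside the tray, clear of the board. Push them along the board, do not pick them up, and leave the tin, the jar and everything else standing where it is.

Things in the scene. Friction and masses are not known exactly. Their poses are not given: they have to be found in the camera images.
- lift1: heel lift: a D-shaped block, tan top and black rubber base, 40 long (own x) x 36 wide (own y) x 14 mm thick, about 40 g; the end towards its +x is a half round of radius 18, the -x end is flat. Lies flat on the board, any yaw. Starts 70 to 90 mm to either side of the own y axis of the board, within 80 mm of its centre along y. Origin: middle of its underside, z up
- lift2: heel lift: a D-shaped block, tan top and black rubber base, 40 long (own x) x 36 wide (own y) x 14 mm thick, about 40 g; the end towards its +x is a half round of radius 18, the -x end is flat. Lies flat on the board, any yaw. Starts 70 to 90 mm to either side of the own y axis of the board, within 80 mm of its centre along y. Origin: middle of its underside, z up
- lift3: heel lift: a D-shaped block, tan top and black rubber base, 40 long (own x) x 36 wide (own y) x 14 mm thick, about 40 g; the end towards its +x is a half round of radius 18, the -x end is flat. Lies flat on the board, any yaw. Starts 70 to 90 mm to either side of the own y axis of the board, within 80 mm of its centre along y. Origin: middle of its underside, z up
- tray: catch tray, fixed: an open aluminium tray 300 (own x) x 110 (own y) x 18 mm high, walls 4 mm, inner floor 4 mm up. It butts against one of the board's two ends (its +y or its -y end, 2 mm gap), level on the table with its long side parallel to that end, its rim 4 mm below the board's top. Origin: centre of its underside, on the table (z=0)
- board: work board, fixed: wood with a dark blue mat face, 250 (own x) x 280 (own y) x 22 mm high, top face at z=0.022, turned up to 10 degrees. Origin: centre of its underside, on the table. The tray's centre is 197 mm from the board's centre along the board's y, on the + or - side, the brush rack the same on the other side
- rack: brush rack, fixed, at the board's other end: wooden base 220 (own x) x 100 (own y) mm carrying five brushes, 62 mm high in all. Origin: centre of its underside
- tin: black and brass polish tin standing on the board on its midline (the own y axis of the board, within 6 mm), loose, 56 mm across, 22 mm high; origin: centre of its underside. To be left alone
- jar: small amber jar with black cap standing on the board on its midline (the own y axis of the board, within 6 mm), loose, 42 mm across, 48 mm high; origin: centre of its underside. To be left alone
- brush: shoe brush, loose on the table beyond the board, bristles down, 56 (own x) x 170 (own y) x 44 mm high; origin: centre of its underside. To be left alone
- bottle: white bottle, loose on the table to the robot's right, 52 mm across, 130 mm high; origin: centre of its underside. To be left alone
- can: blue can, loose on the table to the robot's right, 60 mm across, 120 mm high; origin: centre of its underside. To be left alone
- last: wooden shoe last, loose on the table to the robot's left, about 255 (own x) x 78 x 98 mm high; origin: middle of its underside. To be left alone
Mind the look-alikes: they are no part of the job. Leave any blue look-alike of the lift2 alone. Leave any pink look-alike of the lift1 alone.

How it is judged (in metres and radians):
At the end, for the whole second after the job is handed in: All three lifts lie at rest in the tray: the origin of each within 42 mm of the tray's centre across it (own y) and 143 mm along it (own x), lower than 30 mm above the table, none touching the board; tin, jar, brush, bottle, can and last within 15 mm of where they stood (x of lift1 in the frame of tray between -0.143 and 0.143 m and y of lift1 in the frame of tray between -0.042 and 0.042 m and height (world z) of each of lift1, lift2, lift3 below 0.03 m and contact force between each of lift1, lift2, lift3 and board below 0.05 N and linear speed of each of lift1, lift2, lift3 below 0.03 m/s and x of lift2 in the frame of tray between -0.143 and 0.143 m and y of lift2 in the frame of tray between -0.042 and 0.042 m and x of lift3 in the frame of tray between -0.143 and 0.143 m and y of lift3 in the frame of tray between -0.042 and 0.042 m and distance of each of tin, jar, brush, bottle, can, last from where it was at the start of the episode below 0.015 m).
It fails at once if a heel lift is picked up (its origin rises 25 mm above the board's top) (height (world z) of any of lift1, lift2, lift3 above 0.047 m).
It fails at once if a bystander is shifted by more than 15 mm or tipped by more than 0.3 rad (distance of any of tin, jar, brush, bottle, can, last from where it was at the start of the episode above 0.015 m or angle between any of tin, jar, brush, bottle, can, last's own z axis and vertical above 0.3 rad).
It also fails if it takes over 64 s, if anything falls off the work surface, if the arm or the gripper's body presses on something with over 40 N, if the wrist force passes 120 N, or if a joint passes its speed limit or range.

ROBOT

A 6-joint arm with a two-finger parallel gripper is mounted at the origin on the work surface. World frame = base frame: x ahead of the robot, y to its left, z up, the work surface at z = 0. Lengths are in m, angles in degrees, forces in N, time in s.
With the tool pointing down it reaches from about 0.35 to 0.95 m from the base axis. Payload 17.4 kg.
Tool frame: the origin (TCP) lies midway between the tips of the shut fingers; the grasp point (between the pads) lies 19 mm behind it; z points along the fingers, y is the line along which they close (so a half turn about z gives the same grasp; the last joint's range is limited). The gripper opens to 93 mm and grips with 3 to 60 N. Pads are 15 mm wide; open, the fingers measure 128 mm over their backs; the gripper's body (75 mm by 188 mm) begins 65 mm behind the grasp point.
Start: joints at [69.11, 6.646, 82.598, -0, 90.757, -2.166], TCP at [0.217, 0.639, 0.219] pointing down, gripper open.
Joint ranges: [-162.19, 162.19], [-47.58, 125.68], [4.15, 143.07], [-65.23, 245.23], [0.69, 171.88], [-170.13, 170.13]. Speed limits (degrees/s): [108.29, 108.29, 127.2, 180, 180, 180].

INTERFACE

Orientations are given as a 3x3 rotation matrix whose columns are the frame's x, y, z axes.
In Python, from rig import env, optics, workorder, finder gives the robot as it stands. The module is installed in compiled form; this text tells all that it offers.
- The arm moves only by the shell command python3 -m jog 'ROWS' [FORCE]. ROWS is a JSON object of lists of equal length, an entry for each row: "translation": the shift along the world's x, y, z in m, a list of three; "rot": the turn, a rotation vector about the world's x, y, z in rad, a list of three; "gripper": the opening, from 0 (shut) to 1 (fully open). In form: {"translation": [[dx, dy, dz], ...], "rot": [[wx, wy, wz], ...], "gripper": [gripper, ...]}. A call has 1 to 12 rows; each row shifts and turns the commanded pose from where the row before left it; what a row does not reach is not made up. A row lasts 1/8 s, in which the tool goes at most 62.5 mm and 10.7 degrees, less where a joint would pass 70% of its speed; a pose out of reach is approached as far as the arm can. A call with a gripper value outside its range is refused whole. The fingers move at their own pace and stop on an object; FORCE is the grip in N (left out, the last holds). Time passes only in rows, so rows that do not move let the fingers close. It gives the time, the measured TCP pose, the force, the opening and the grip force at its end, in the units of the state.
- env.sense(): the state, without advancing time (a new reading comes with each control period).
- optics.capture(name): name is "side" or "top" or "wrist"; returns (picture, depth): 400x640x3 uint8, red, green, blue; 400x640 float32, m along the optical axis (not along the pixel's ray), 0 where there is no reading.
- optics.camera_info(name): a dict with "intrinsics" (3x3 intrinsics, pixels), "D" ([k1, k2, p1, p2, k3] as OpenCV has them; the pictures are not rectified), "rvec" (rotation vector, rad) and "tvec" (3), from world to camera coordinates, as OpenCV has them; the wrist camera has in their place "mount" (4x4, takes a point from camera to tool coordinates, whose origin is the TCP and whose axes are the flange's). Camera axes: x right, y down, z forward; pixel columns grow to the right and rows downward; lengths in m; the calibration is good to about 2 mm. A picture is of the moment at which its call begins: read the wrist's pose just before it. camera_info takes no time and is no camera call.
- workorder.close_job(): hands the job in; it is judged then, once.
Trained networks look in the newest picture that a camera, given by its name, has taken for a name from the list of things; names that differ only in an ending like _2 or _b are one class to them, and where a whole thing is asked for, a point or a joint stands for the part that bears it (a point fixed in the world has none). Each returns a list of dicts, best first, with "p" (0 to 1); they miss things now and then, are a little off and sometimes report something else, mostly with a low value. They report only what shows in the picture. A call takes as long as a camera call. They do not tell look-alikes from the thing itself.
- finder.recognise(target, camera): "xyz" ([x, y, z] in m, in the coordinates of the camera as it stood for that picture, good to about 4 mm: the middle of the surface that is visible of it).
- finder.silhouettes(target, camera): "mask" (400x640 bool, what is visible of it).
The state is a dict: "time": time; "joint_pos": joint angles; "dq": joint speeds; "effort": joint torques, N m; "tool_pos": TCP position; "eef_rot": TCP orientation; "contact_force": force on the tool from outside, world axes, zero at the start; "moment": the same for the moment, N m; "finger_gap": finger opening in m; "finger_force": force on a finger pad.
Only numpy, scipy, OpenCV 4.12 (cv2) and the standard library are available. Lean on these libraries where they do the work, as an engineer would, in place of code of your own. Each camera call takes 0.05 s, during which the arm holds its last target. There are 200 camera calls.

## Working session

There is one attempt and no reset: what is moved stays moved. The work goes in short steps, Python scripts to look and compute and a shell command to move; the robot and the scene stay as the last step left them, time stands still between calls to the robot, and variables do not carry over. Pictures are saved under pics/ and viewed, at most 10 in all, crops included, and the job is handed in when it is done.

```bash
mkdir -p pics; cat > h.py <<'E'
import numpy as np, cv2
from rig import env, optics, workorder, finder
def cam(n):
    i=optics.camera_info(n); K=np.array(i["intrinsics"],float); D=np.array(i["D"],float)
    if "rvec" in i:
        R=cv2.Rodrigues(np.array(i["rvec"],float))[0]; t=np.array(i["tvec"],float).ravel()
        return K,D,R.T,-R.T@t
    s=env.sense(); R=np.array(s["eef_rot"]); p=np.array(s["tool_pos"]); M=np.array(i["mount"])
    return K,D,R@M[:3,:3],R@M[:3,3]+p
def ray(c,px,z):
    "pixels -> world points on plane z"
    K,D,R,o=c
    u=cv2.undistortPoints(np.asarray(px,float).reshape(-1,1,2),K,D).reshape(-1,2)
    d=np.c_[u,np.ones(len(u))]@R.T
    return o+d*((z-o[2])/d[:,2])[:,None]
def w(c,p): return c[2]@np.array(p)+c[3]
E
python3 - <<'E'
from h import *
c=cam("top"); im,d=optics.capture("top"); cv2.imwrite("pics/top.png",im[...,::-1])
np.save("d.npy",d)
for n in ["lift1","tray","board","rack","tin","jar","brush","bottle","can","last"]:
    print(n,[(np.round(w(c,r["xyz"]),3).tolist(),round(r["p"],2)) for r in finder.recognise(n,"top")])
    if n in("board","tray"):
        for r in finder.silhouettes(n,"top")[:1]:
            v,u=np.nonzero(r["mask"]); P=ray(c,np.c_[u,v],.022 if n=="board" else .018)[:,:2]
            print(n,cv2.minAreaRect((P*1000).astype(np.float32)))
    if n=="lift1":
        for r in finder.silhouettes(n,"top"):
            v,u=np.nonzero(r["mask"]); P=ray(c,np.c_[u,v],.036)[:,:2]
            print(r["p"],cv2.minAreaRect((P*1000).astype(np.float32)),im[v,u].mean(0).round(), u.mean(),v.mean())
print(env.sense()["time"])
E
```

```text
lift1 [([0.454, 0.046, 0.028], 0.73), ([0.335, -0.089, 0.015], 0.72), ([0.482, -0.074, 0.033], 0.69), ([0.619, -0.04, 0.034], 0.69), ([0.348, 0.034, 0.011], 0.6)]
0.66 ((620.9465942382812, -40.89392852783203), (40.23835372924805, 36.38854217529297), 26.869735717773438) [188. 174. 118.] 345.2456140350877 190.11111111111111
0.66 ((337.51611328125, -84.34230041503906), (35.310420989990234, 38.39199447631836), 71.66777801513672) [ 83. 128. 193.] 360.3841463414634 292.4085365853659
0.6 ((350.75274658203125, 33.48225402832031), (40.285919189453125, 36.4107666015625), 46.00968933105469) [189. 160. 172.] 316.9555555555556 287.76666666666665
0.45 ((451.62164306640625, 43.775184631347656), (38.72655487060547, 36.771080017089844), 45.722591400146484) [193. 180. 125.] 313.3757225433526 249.757225433526
tray [([0.519, 0.186, 0.002], 0.93)]
tray ((515.12353515625, 185.09837341308594), (299.881591796875, 116.32752990722656), 8.4282808303833)
board [([0.539, -0.008, 0.021], 0.92)]
board ((544.821044921875, -8.421051025390625), (252.50929260253906, 281.76336669921875), 8.217130661010742)
rack [([0.569, -0.201, 0.063], 0.98)]
tin [([0.534, 0.065, 0.044], 0.79), ([0.8, -0.054, 0.041], 0.25)]
jar [([0.557, -0.083, 0.071], 0.61), ([0.542, -0.013, 0.021], 0.18)]
brush [([0.801, -0.054, 0.04], 0.65)]
bottle [([0.496, -0.46, 0.085], 0.65)]
can [([0.632, -0.424, 0.108], 0.97)]
last [([0.583, 0.466, 0.054], 0.77), ([0.48, -0.075, 0.034], 0.53)]
0.7
```

View pics/top.png

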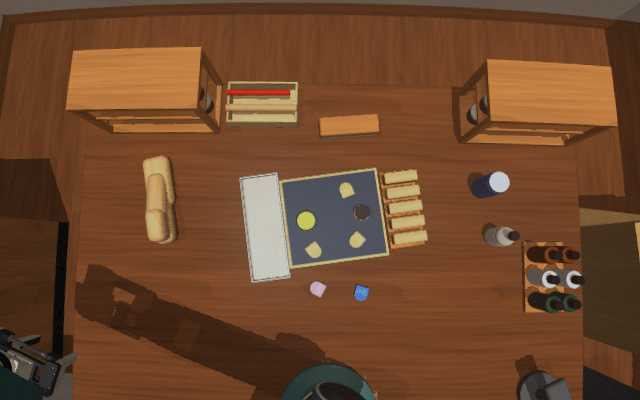

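The top view shows the tray to the left of the board at px (265,228). The three tan lifts are on the board at (347,190), (357,240) and (314,250). The tin is at (306,220) and the jar at (362,212). The pink and blue look-alikes lie off the board at (317,288) and (361,293).

```bash
cat >> h.py <<'E'
yaw=np.radians(8.3); O=np.array([.5455,-.0083]); EX=np.array([np.cos(yaw),np.sin(yaw)]); EY=np.array([-EX[1],EX[0]])
def b2w(x,y): return O+x*EX+y*EY
def w2b(p): q=np.array(p)[:2]-O; return np.array([q@EX,q@EY])
def go(x,y,z):
    s=env.sense(); print("delta",np.round(np.r_[b2w(x,y),z]-s["tool_pos"],4))
E
python3 - <<'E'
from h import *
s=env.sense(); R=np.array(s["eef_rot"]); print(s["tool_pos"],R.round(3).tolist())
y=R[:2,1]; print("tool y yaw",np.degrees(np.arctan2(y[1],y[0])), "want 8.3 or 188.3")
c=cam("top")
for n,p in dict(A=[.619,-.04],A2=[.621,-.041],B=[.482,-.074],C=[.454,.046],C2=[.4516,.0438],tin=[.534,.065],jar=[.557,-.083]).items(): print(n,w2b(p).round(4))
go(-.086,.020,.219)
print(b2w(-.086,.02))
E
```

```text
[0.21668605 0.63928798 0.21867228] [[-0.947, 0.321, 0.0], [0.321, 0.947, 0.0], [0.0, 0.0, -1.0]]
tool y yaw 71.2772189376783 want 8.3 or 188.3
A [ 0.0682 -0.042 ]
A2 [ 0.07   -0.0433]
B [-0.0723 -0.0558]
C [-0.0827  0.0669]
C2 [-0.0854  0.0651]
tin [-0.0008  0.0742]
jar [ 0.0006 -0.0756]
delta [ 2.408e-01 -6.402e-01  3.000e-04]
[ 0.45751366 -0.00092412]
```

```bash
python3 -m jog '{"translation":[[0.02,-0.0533,0],[0.02,-0.0533,0],[0.02,-0.0533,0],[0.02,-0.0533,0],[0.02,-0.0533,0],[0.02,-0.0533,0],[0.02,-0.0533,0],[0.02,-0.0533,0],[0.02,-0.0533,0],[0.02,-0.0533,0],[0.02,-0.0533,0],[0.02,-0.0533,0]],"rot":[[0,0,-0.0916],[0,0,-0.0916],[0,0,-0.0916],[0,0,-0.0916],[0,0,-0.0916],[0,0,-0.0916],[0,0,-0.0916],[0,0,-0.0916],[0,0,-0.0916],[0,0,-0.0916],[0,0,-0.0916],[0,0,-0.0916]],"gripper":[0.2,0.2,0.2,0.2,0.2,0.2,0.2,0.2,0.2,0.2,0.2,0.2]}' 10
python3 - <<'E'
from h import *
s=env.sense(); y=np.array(s["eef_rot"])[:2,1]; print("yaw",np.degrees(np.arctan2(y[1],y[0])),w2b(s["tool_pos"])); go(-.086,.020,.028)
c=cam("wrist"); im,d=optics.capture("wrist"); cv2.imwrite("pics/w1.png",im[...,::-1])
for n in ["lift1","tin","jar"]: print(n,[(w2b(w(c,r["xyz"])).round(4).tolist(),w(c,r["xyz"])[2].round(3),round(r["p"],2)) for r in finder.recognise(n,"wrist")])
E
```

```text
time: 2.2
tool_pos: [0.457, -0.0023, 0.219]
eef_rot: [[-0.141, 0.99, 0.001], [0.99, 0.141, 0.0], [-0.0, 0.001, -1.0]]
contact_force: [0.4, -0.5, 0.6]
finger_gap: 0.0184
finger_force: 0.0
yaw 8.111589688695387 [-0.08672178  0.018748  ]
delta [ 0.0005  0.0013 -0.191 ]
lift1 [([-0.2179, -0.0471], np.float64(0.017), 0.96), ([-0.0743, -0.0509], np.float64(0.032), 0.89), ([-0.0852, 0.0652], np.float64(0.036), 0.82), ([0.0686, -0.0393], np.float64(0.038), 0.73), ([-0.1882, 0.0721], np.float64(0.011), 0.62)]
tin [([-0.0015, 0.0779], np.float64(0.04), 0.64)]
jar [([-0.0056, -0.0695], np.float64(0.07), 0.6)]
```

View pics/w1.png

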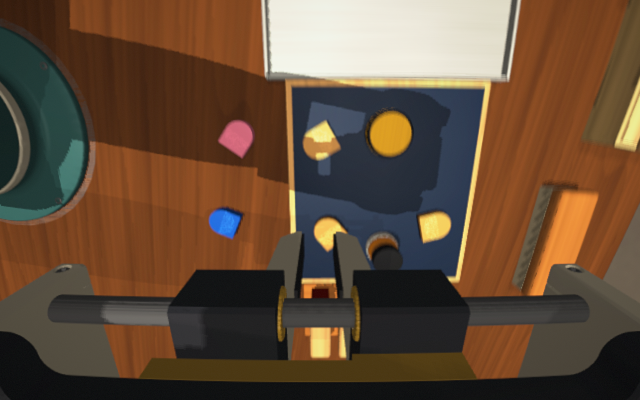

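The wrist view agrees. The lifts are at px (321,142), (330,232) and (434,227), the tin at (390,133), and the pink and blue look-alikes are off the board. I'll descend behind the lift nearest the tray and push it.

```bash
python3 -m jog '{"translation":[[0,0.001,-0.05],[0,0,-0.05],[0,0,-0.05],[0,0,-0.02],[0,0,-0.01],[0,0,-0.011],[0,0,0]],"rot":[[0,0,0],[0,0,0],[0,0,0],[0,0,0],[0,0,0],[0,0,0],[0,0,0]],"gripper":[0.2,0.2,0.2,0.2,0.2,0.2,0.2]}'
python3 - <<'E'
from h import *
go(-.086,.138,.028)
E
```

```text
time: 3.28
tool_pos: [0.4566, 0.001, 0.0276]
eef_rot: [[-0.145, 0.989, -0.0], [0.989, 0.145, 0.0], [0.0, -0.0, -1.0]]
contact_force: [-0.8, -0.8, 0.8]
finger_gap: 0.0185
finger_force: 0.0
delta [-0.0162  0.1149  0.0004]
```

```bash
python3 -m jog '{"translation":[[-0.0014,0.0098,0],[-0.0014,0.0098,0],[-0.0014,0.0098,0],[-0.0014,0.0098,0],[-0.0014,0.0098,0],[-0.0014,0.0098,0],[-0.0014,0.0098,0],[-0.0014,0.0098,0],[-0.0014,0.0098,0],[-0.0014,0.0098,0],[-0.0014,0.0098,0],[0,0,0]],"rot":[[0,0,0],[0,0,0],[0,0,0],[0,0,0],[0,0,0],[0,0,0],[0,0,0],[0,0,0],[0,0,0],[0,0,0],[0,0,0],[0,0,0]],"gripper":[0.2,0.2,0.2,0.2,0.2,0.2,0.2,0.2,0.2,0.2,0.2,0.2]}'
cat > look.py <<'E'
import sys; from h import *
n=sys.argv[1]; c=cam(n); im,d=optics.capture(n); cv2.imwrite(sys.argv[2],im[...,::-1])
for k in ["lift1","tin","jar"]: print(k,[(w2b(w(c,r["xyz"])).round(4).tolist(),w(c,r["xyz"])[2].round(3),round(r["p"],2)) for r in finder.recognise(k,n)])
s=env.sense(); print("tool board",w2b(s["tool_pos"]).round(4),s["tool_pos"][2],s["time"])
E
python3 look.py top pics/t2.png
python3 look.py wrist pics/w2.png
```

```text
time: 4.78
tool_pos: [0.4412, 0.1091, 0.0276]
eef_rot: [[-0.145, 0.989, -0.0], [0.989, 0.145, 0.0], [0.0, -0.0, -1.0]]
contact_force: [-0.9, 0.2, 0.3]
finger_gap: 0.0188
finger_force: 0.0
lift1 [([-0.2212, -0.0464], np.float64(0.011), 0.65), ([0.0667, -0.0414], np.float64(0.032), 0.46), ([-0.0748, -0.0579], np.float64(0.036), 0.45), ([-0.1881, 0.0609], np.float64(0.012), 0.44)]
tin [([0.0007, 0.0756], np.float64(0.045), 0.61)]
jar [([-0.0017, -0.0765], np.float64(0.071), 0.51), ([0.0014, 0.0736], np.float64(0.044), 0.2)]
tool board [-0.0863  0.1304] 0.027635706060879187 4.975
lift1 [([-0.084, 0.1584], np.float64(0.027), 0.93), ([-0.1915, 0.0892], np.float64(0.013), 0.65)]
tin [([0.0145, 0.0738], np.float64(0.039), 0.77)]
jar [([-0.0831, 0.1594], np.float64(0.027), 0.63)]
tool board [-0.0862  0.1304] 0.027634699111416538 5.175
```

View pics/w2.png

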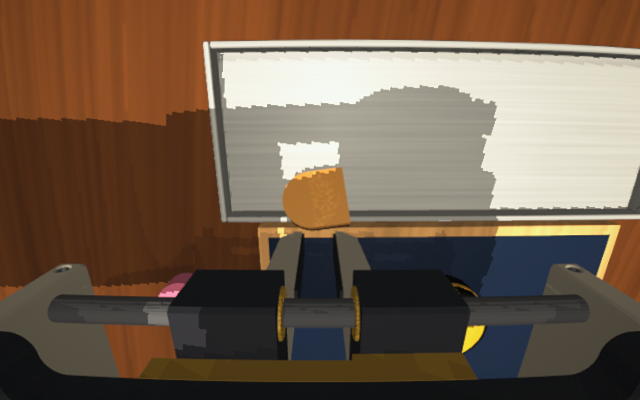

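The lift is tipped over the edge at px (318,198). I'll push on until it is clear of the edge.

```bash
python3 -m jog '{"translation":[[-0.0014,0.0098,0],[-0.0014,0.0098,0],[-0.0014,0.0098,0],[-0.0010,0.0060,0],[0,0,0]],"rot":[[0,0,0],[0,0,0],[0,0,0],[0,0,0],[0,0,0]],"gripper":[0.2,0.2,0.2,0.2,0.2]}'
python3 look.py wrist pics/w3.png
```

```text
time: 5.8
tool_pos: [0.436, 0.1444, 0.0276]
eef_rot: [[-0.145, 0.989, -0.0], [0.989, 0.145, -0.0], [-0.0, -0.0, -1.0]]
contact_force: [-0.4, -0.0, -0.6]
finger_gap: 0.0186
finger_force: 0.0
lift1 [([-0.0857, 0.1765], np.float64(0.018), 0.56), ([-0.2098, 0.0708], np.float64(0.011), 0.5)]
tin [([0.0207, 0.0882], np.float64(0.04), 0.58), ([0.0346, 0.0883], np.float64(0.022), 0.3)]
jar []
tool board [-0.0863  0.1662] 0.027621616566977814 6.0
```

View pics/w3.png

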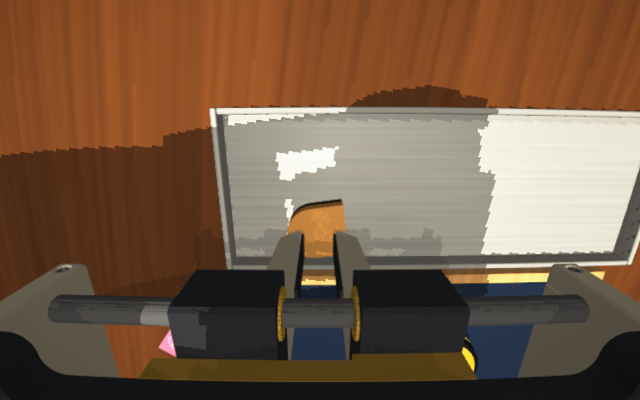

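The lift lies flat in the tray at px (318,230). I'll straddle it and shove it towards the tray's middle to make room for the next one in this lane.

```bash
python3 -m jog '{"translation":[[0,0,0.025],[-0.002,0.014,0],[0,0,0],[0,0,0],[0,0,-0.02],[0,0,-0.01],[0,0,-0.012],[0,0,0]],"rot":[[0,0,0],[0,0,0],[0,0,0],[0,0,0],[0,0,0],[0,0,0],[0,0,0],[0,0,0]],"gripper":[0.2,0.645,0.645,0.645,0.645,0.645,0.645,0.645]}'
python3 look.py wrist pics/w4.png
```

```text
time: 7.0
tool_pos: [0.4336, 0.1577, 0.0097]
eef_rot: [[-0.144, 0.99, -0.002], [0.99, 0.144, -0.0], [-0.0, -0.002, -1.0]]
contact_force: [0.5, 0.3, 1.1]
finger_gap: 0.0597
finger_force: 0.0
lift1 [([-0.0889, 0.173], np.float64(0.017), 0.67)]
tin []
jar []
tool board [-0.0859  0.1806] 0.01116248720132882 7.2
```

View pics/w4.png

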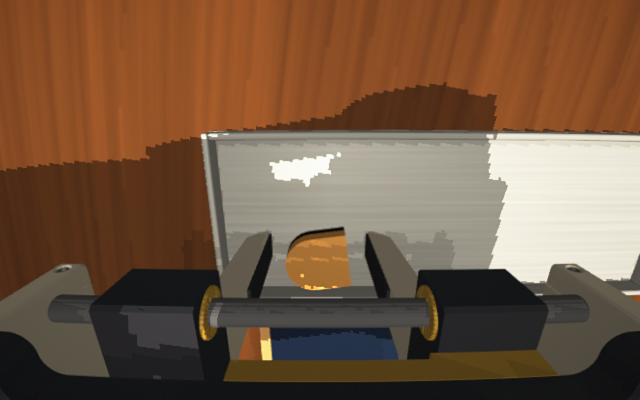

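```bash
python3 -m jog '{"translation":[[0.0093,0.0013,0],[0.0093,0.0013,0],[0.0093,0.0013,0],[0.0093,0.0013,0],[0.0093,0.0013,0],[0.0093,0.0013,0],[0.0093,0.0013,0],[0.0093,0.0013,0],[0,0,0],[0,0,0.06],[0,0,0.06]],"rot":[[0,0,0],[0,0,0],[0,0,0],[0,0,0],[0,0,0],[0,0,0],[0,0,0],[0,0,0],[0,0,0],[0,0,0],[0,0,0]],"gripper":[0.645,0.645,0.645,0.645,0.645,0.645,0.645,0.645,0.645,0.645,0.645]}'
python3 look.py top pics/t3.png
python3 -c "
from h import *
go(-.0735,-.1,.13)"
```

```text
time: 8.57
tool_pos: [0.5078, 0.1681, 0.1318]
eef_rot: [[-0.144, 0.99, -0.001], [0.99, 0.144, -0.0], [-0.0, -0.001, -1.0]]
contact_force: [0.5, -0.3, 0.3]
finger_gap: 0.06
finger_force: 0.0
lift1 [([-0.0727, -0.0566], np.float64(0.034), 0.66), ([-0.2183, -0.0464], np.float64(0.012), 0.61), ([0.0657, -0.0442], np.float64(0.032), 0.54), ([-0.1879, 0.071], np.float64(0.011), 0.46), ([0.2498, -0.0806], np.float64(0.04), 0.22)]
tin [([-0.0004, 0.0764], np.float64(0.046), 0.58)]
jar [([-0.0023, -0.0756], np.float64(0.07), 0.57)]
tool board [-0.0109  0.1801] 0.13158007787594853 8.775
delta [-0.0215 -0.2863 -0.0016]
```

Next is the second lift in this lane: go behind it with the fingers narrowed.

```bash
python3 -m jog '{"translation":[[-0.0036,-0.0477,0],[-0.0036,-0.0477,0],[-0.0036,-0.0477,0],[-0.0036,-0.0477,0],[-0.0036,-0.0477,0],[-0.0036,-0.0477,0],[0,0,0],[0,0,-0.05],[0,0,-0.03],[0,0,-0.013],[0,0,-0.011],[0,0,0]],"rot":[[0,0,0],[0,0,0],[0,0,0],[0,0,0],[0,0,0],[0,0,0],[0,0,0],[0,0,0],[0,0,0],[0,0,0],[0,0,0],[0,0,0]],"gripper":[0.2,0.2,0.2,0.2,0.2,0.2,0.2,0.2,0.2,0.2,0.2,0.2]}'
python3 look.py wrist pics/w5.png
python3 -c "
from h import *
go(-.075,.168,.028)"
```

```text
time: 10.28
tool_pos: [0.4869, -0.1177, 0.0265]
eef_rot: [[-0.145, 0.989, -0.0], [0.989, 0.145, 0.0], [0.0, -0.0, -1.0]]
contact_force: [0.1, 0.5, -0.6]
finger_gap: 0.0184
finger_force: 0.0
lift1 [([-0.2155, -0.05], np.float64(0.014), 0.87), ([0.0642, -0.0411], np.float64(0.037), 0.64), ([-0.1847, 0.0476], np.float64(0.003), 0.61), ([-0.0766, -0.0527], np.float64(0.035), 0.57), ([-0.01, -0.0211], np.float64(0.021), 0.49)]
tin []
jar [([-0.0068, -0.0699], np.float64(0.07), 0.7)]
tool board [-0.0734 -0.1002] 0.0275373304972817 10.475
delta [-0.0403  0.2651  0.0005]
```

View pics/w5.png

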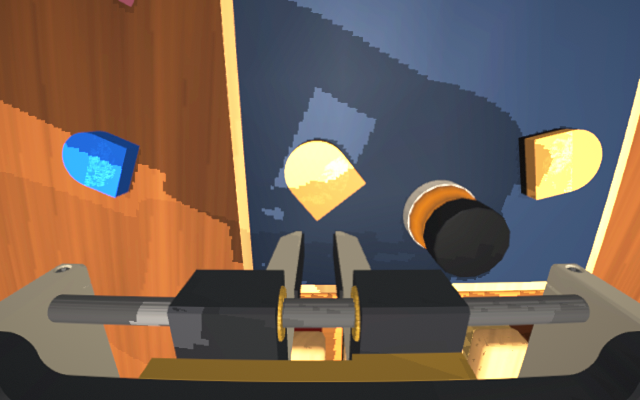

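The lift is centred ahead of the fingers at px (322,180). The jar is clear on the right at (450,230).

```bash
python3 -m jog '{"translation":[[-0.0018,0.0119,0],[-0.0018,0.0119,0],[-0.0018,0.0119,0],[-0.0018,0.0119,0],[-0.0018,0.0119,0],[-0.0018,0.0119,0],[-0.0018,0.0119,0],[-0.0018,0.0119,0],[-0.0018,0.0119,0],[-0.0018,0.0119,0],[-0.0018,0.0119,0],[-0.0018,0.0119,0]],"rot":[[0,0,0],[0,0,0],[0,0,0],[0,0,0],[0,0,0],[0,0,0],[0,0,0],[0,0,0],[0,0,0],[0,0,0],[0,0,0],[0,0,0]],"gripper":[0.2,0.2,0.2,0.2,0.2,0.2,0.2,0.2,0.2,0.2,0.2,0.2]}'
python3 look.py wrist pics/w6.png
python3 -c "
from h import *
go(-.075,.168,.028)"
```

```text
time: 11.98
tool_pos: [0.4652, 0.0257, 0.0267]
eef_rot: [[-0.144, 0.99, 0.0], [0.99, 0.144, -0.0], [-0.0, 0.0, -1.0]]
contact_force: [0.8, -0.7, -0.0]
finger_gap: 0.0187
finger_force: 0.2
lift1 [([-0.0757, 0.0704], np.float64(0.033), 0.95), ([0.0599, -0.0347], np.float64(0.039), 0.9), ([-0.1856, 0.074], np.float64(0.013), 0.77), ([-0.023, 0.1653], np.float64(0.017), 0.61), ([-0.2201, -0.0511], np.float64(0.015), 0.57)]
tin [([-0.0033, 0.0799], np.float64(0.044), 0.64)]
jar []
tool board [-0.0746  0.0446] 0.0265988045881562 12.175
delta [-0.0182  0.122   0.0014]
```

View pics/w6.png

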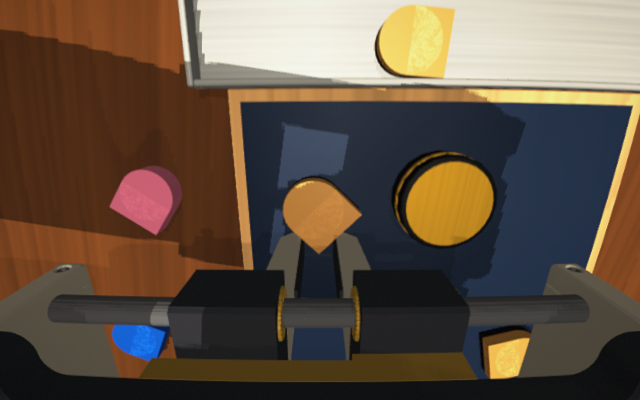

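The second lift is seated in the gap at px (320,212), clear of the tin at (447,198). The first lies in the tray at (417,42). I'll push on over the edge.

```bash
python3 -m jog '{"translation":[[-0.0016,0.0107,0],[-0.0016,0.0107,0],[-0.0016,0.0107,0],[-0.0016,0.0107,0],[-0.0016,0.0107,0],[-0.0016,0.0107,0],[-0.0016,0.0107,0],[-0.0016,0.0107,0],[-0.0016,0.0107,0],[-0.0016,0.0107,0],[-0.0016,0.0107,0],[-0.0012,0.0080,0]],"rot":[[0,0,0],[0,0,0],[0,0,0],[0,0,0],[0,0,0],[0,0,0],[0,0,0],[0,0,0],[0,0,0],[0,0,0],[0,0,0],[0,0,0]],"gripper":[0.2,0.2,0.2,0.2,0.2,0.2,0.2,0.2,0.2,0.2,0.2,0.2]}'
python3 -m jog '{"translation":[[0,0,0],[0,0,0.06],[0,0,0.05]],"rot":[[0,0,0],[0,0,0],[0,0,0]],"gripper":[0.2,0.2,0.2]}'
python3 look.py wrist pics/w7.png
python3 -c "
from h import *
go(.0675,-.087,.137)"
```

```text
time: 13.68
tool_pos: [0.4464, 0.1513, 0.0266]
eef_rot: [[-0.145, 0.99, -0.0], [0.99, 0.145, 0.0], [0.0, -0.0, -1.0]]
contact_force: [0.2, 0.0, 0.2]
finger_gap: 0.0184
finger_force: 0.0
time: 14.05
tool_pos: [0.4464, 0.1503, 0.1384]
eef_rot: [[-0.144, 0.99, 0.0], [0.99, 0.144, -0.0], [-0.0, -0.0, -1.0]]
contact_force: [0.3, 0.6, -0.2]
finger_gap: 0.0188
finger_force: 0.0
lift1 [([-0.0779, 0.1756], np.float64(0.017), 0.78), ([-0.1866, 0.0848], np.float64(0.012), 0.73), ([-0.022, 0.1682], np.float64(0.018), 0.68)]
tin [([-0.0047, 0.1008], np.float64(0.037), 0.71)]
jar []
tool board [-0.0747  0.1713] 0.1371603836014938 14.25
delta [ 1.780e-01 -2.351e-01 -2.000e-04]
```

View pics/w7.png

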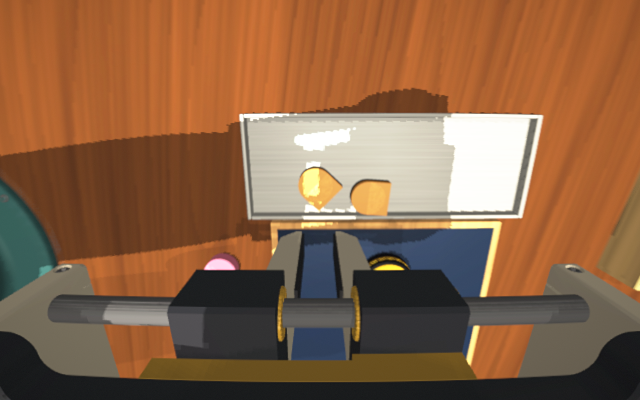

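Both lifts lie flat in the tray at px (319,186) and (371,196). Now the third one, in the other lane.

```bash
python3 -m jog '{"translation":[[0.0297,-0.0392,0],[0.0297,-0.0392,0],[0.0297,-0.0392,0],[0.0297,-0.0392,0],[0.0297,-0.0392,0],[0.0297,-0.0392,0],[0,0,0],[0,0,-0.05],[0,0,-0.035],[0,0,-0.015],[0,0,-0.010],[0,0,0]],"rot":[[0,0,0],[0,0,0],[0,0,0],[0,0,0],[0,0,0],[0,0,0],[0,0,0],[0,0,0],[0,0,0],[0,0,0],[0,0,0],[0,0,0]],"gripper":[0.2,0.2,0.2,0.2,0.2,0.2,0.2,0.2,0.2,0.2,0.2,0.2]}'
python3 look.py wrist pics/w8.png
python3 -c "
from h import *
go(.068,.168,.028)"
```

```text
time: 15.75
tool_pos: [0.6247, -0.0844, 0.0269]
eef_rot: [[-0.144, 0.99, 0.0], [0.99, 0.144, -0.0], [-0.0, 0.0, -1.0]]
contact_force: [-0.4, -0.4, 0.4]
finger_gap: 0.0188
finger_force: 0.0
lift1 [([0.0693, -0.0429], np.float64(0.041), 0.8), ([0.0019, 0.0479], np.float64(0.028), 0.25)]
tin [([-0.0002, 0.0494], np.float64(0.027), 0.64), ([0.0022, -0.0695], np.float64(0.069), 0.51)]
jar [([0.0047, -0.0702], np.float64(0.07), 0.98)]
tool board [ 0.0678 -0.0871] 0.02779616632119614 15.95
delta [-3.670e-02  2.525e-01  2.000e-04]
```

View pics/w8.png

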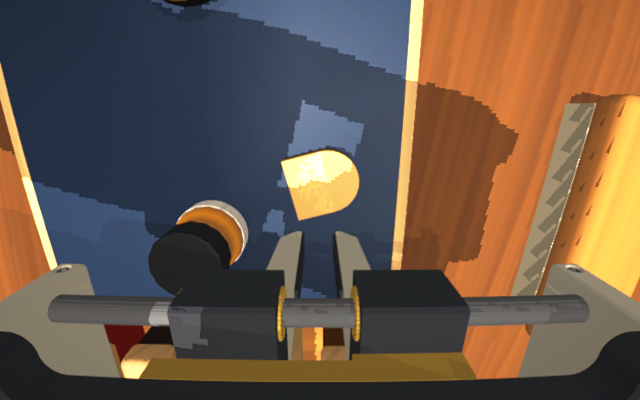

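The third lift is centred ahead at px (322,185), and the jar is clear on the left at (210,240).

```bash
python3 -m jog '{"translation":[[-0.0015,0.0105,0],[-0.0015,0.0105,0],[-0.0015,0.0105,0],[-0.0015,0.0105,0],[-0.0015,0.0105,0],[-0.0015,0.0105,0],[-0.0015,0.0105,0],[-0.0015,0.0105,0],[-0.0015,0.0105,0],[-0.0015,0.0105,0],[-0.0015,0.0105,0],[-0.0015,0.0105,0]],"rot":[[0,0,0],[0,0,0],[0,0,0],[0,0,0],[0,0,0],[0,0,0],[0,0,0],[0,0,0],[0,0,0],[0,0,0],[0,0,0],[0,0,0]],"gripper":[0.2,0.2,0.2,0.2,0.2,0.2,0.2,0.2,0.2,0.2,0.2,0.2]}'
python3 look.py wrist pics/w9.png
```

```text
time: 17.45
tool_pos: [0.6066, 0.0421, 0.0266]
eef_rot: [[-0.144, 0.99, -0.0], [0.99, 0.144, -0.0], [-0.0, -0.0, -1.0]]
contact_force: [0.1, -0.8, -0.3]
finger_gap: 0.0184
finger_force: 0.1
lift1 [([-0.0726, 0.1705], np.float64(0.018), 0.87), ([-0.0181, 0.1619], np.float64(0.017), 0.86), ([0.0733, 0.0706], np.float64(0.04), 0.8)]
tin [([0.0021, 0.077], np.float64(0.042), 0.61)]
jar []
tool board [0.0677 0.0405] 0.026644734228103775 17.65
```

View pics/w9.png

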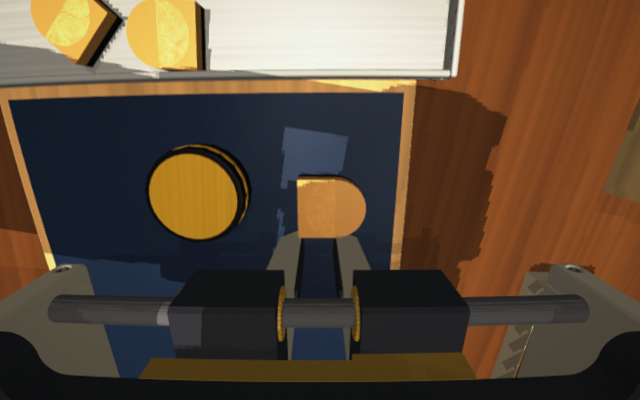

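The third lift is on course at px (330,207), clear of the tin. I'll push it over the edge and then lift away.

```bash
python3 -m jog '{"translation":[[-0.0015,0.0105,0],[-0.0015,0.0105,0],[-0.0015,0.0105,0],[-0.0015,0.0105,0],[-0.0015,0.0105,0],[-0.0015,0.0105,0],[-0.0015,0.0105,0],[-0.0015,0.0105,0],[-0.0015,0.0105,0],[-0.0015,0.0105,0],[-0.0015,0.0105,0],[-0.0015,0.0105,0]],"rot":[[0,0,0],[0,0,0],[0,0,0],[0,0,0],[0,0,0],[0,0,0],[0,0,0],[0,0,0],[0,0,0],[0,0,0],[0,0,0],[0,0,0]],"gripper":[0.2,0.2,0.2,0.2,0.2,0.2,0.2,0.2,0.2,0.2,0.2,0.2]}'
python3 -m jog '{"translation":[[0,0,0],[0,0,0.06],[-0.03,-0.01,0.06],[-0.03,-0.04,0.04],[0,-0.06,0],[0,-0.06,0],[0,0,0]],"rot":[[0,0,0],[0,0,0],[0,0,0],[0,0,0],[0,0,0],[0,0,0],[0,0,0]],"gripper":[0.2,0.2,0.2,0.2,0.2,0.2,0.2]}'
python3 look.py wrist pics/w10.png
python3 - <<'E'
from h import *
c=cam("wrist"); optics.capture("wrist")
r=finder.silhouettes("tray","wrist")
v,u=np.nonzero(r[0]["mask"]); P=np.array([w2b(p) for p in ray(c,np.c_[u,v],.018)]); print(P.min(0),P.max(0),cv2.minAreaRect((P*1000).astype(np.float32)))
for r in finder.silhouettes("lift1","wrist"):
    v,u=np.nonzero(r["mask"]); P=np.array([w2b(p) for p in ray(c,np.c_[u,v],.018)])
    print(round(r["p"],2),P.min(0).round(3),P.max(0).round(3))
E
```

```text
time: 19.15
tool_pos: [0.5886, 0.1681, 0.0266]
eef_rot: [[-0.144, 0.99, -0.0], [0.99, 0.144, 0.0], [0.0, -0.0, -1.0]]
contact_force: [0.7, -0.8, 0.6]
finger_gap: 0.0187
finger_force: 0.0
time: 20.02
tool_pos: [0.5316, -0.0043, 0.1812]
eef_rot: [[-0.14, 0.99, 0.001], [0.99, 0.14, -0.001], [-0.001, 0.0, -1.0]]
contact_force: [-0.0, -0.4, 0.1]
finger_gap: 0.0185
finger_force: 0.0
lift1 [([-0.0726, 0.1765], np.float64(0.018), 0.91), ([-0.1875, 0.0726], np.float64(0.014), 0.77), ([-0.2175, -0.0477], np.float64(0.016), 0.66), ([0.0741, 0.188], np.float64(0.023), 0.64), ([-0.021, 0.1649], np.float64(0.018), 0.55)]
tin [([-0.0004, 0.0773], np.float64(0.043), 0.94), ([-0.0124, -0.1913], np.float64(0.059), 0.73)]
jar [([-0.0094, -0.0709], np.float64(0.071), 0.94)]
tool board [-0.0124  0.0101] 0.18089428860894746 20.225
[-0.15198596  0.13884951] [0.14897895 0.20416185] ((-1.471923828125, 171.4925079345703), (300.9495544433594, 64.95603942871094), 0.07369772344827652)
0.93 [-0.214  0.046] [-0.164  0.092]
0.85 [0.053 0.173] [0.096 0.203]
0.71 [-0.238 -0.068] [-0.189 -0.022]
0.64 [-0.097  0.151] [-0.05   0.197]
0.56 [-0.04   0.145] [0.    0.183]
```

View pics/w10.png

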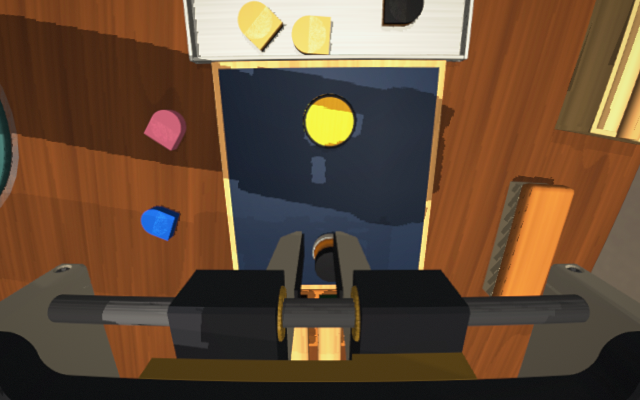

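The wrist view shows two lifts in the tray at px (260,25) and (312,35). The third, at (403,10), shows its black side, so it has flipped. I'm out of picture views, so I'll check heights from depth.

```bash
cat > hm.py <<'E'
from h import *
for n in ["top","wrist"]:
    c=cam(n); im,d=optics.capture(n); K,D,R,o=c
    v,u=np.nonzero(d>0); q=cv2.undistortPoints(np.c_[u,v].astype(float).reshape(-1,1,2),K,D).reshape(-1,2)
    P=(np.c_[q,np.ones(len(q))]*d[v,u][:,None])@R.T+o
    B=np.c_[(P[:,:2]-O)@np.c_[EX,EY],P[:,2]]; B=B[(B[:,2]<.08)]
    print(n,"cols x 45..110 step5; rows y 140..250")
    for y in np.arange(.14,.252,.006):
        print(int(y*1000),*[("%3d"%(1000*np.median(B[m,2])) if (m:=(abs(B[:,0]-x)<.003)&(abs(B[:,1]-y)<.003)).any() else " --") for x in np.arange(-.105,.112,.006)])
E
python3 hm.py
```

```text
top cols x 45..110 step5; rows y 140..250
140  --  --  --  11   1  19  18  13   6  18  19  18  12  17  18  13  15  19  18  17  17  19  16  13  17  17  15  18  19  19  14   9  18  18  16   4  17
146   3  10  13   8   9  14  17   3   3  14   8   8   3  15  15  16  15  14   8   8  15  17  14   9  16  14  12   3  15  14  10   9  15  18   9  15  15
152   2   2   2   2   2   4   3   2   3   3   2   2  14  17  16  16  16  18   1   1   2   2   3   2   2   5   3   1   4   2   3   3   3   4   2   1   3
158   2   3   2   2  16  16  17   2   3   2   3  14  15  17  16  16  16  17   3   2   2   1   2   4   1   1   2   0   2   2   0   2   1   3   1   2   3
164   2   4   4  14  16  16  17   8   4   4   2  17  16  16  16  15  15  16   2   3   1   2   2   1   0   1   2   2   2   1   0   3   1   0   2   3   2
170   2   1  14  15  17  17  14  16   4   2   1  16  16  17  16  17  16  15   3   1   0   1   3   2   2   0   4   3   2   1   2   1   3   2   3   3   0
176   2   3  15  14  17  16  17  17  16  13   2   4  17  15  17  15  15  15   1   2   3   1   2   3   1   2   2   4   2   8  11   3   1   2   2   
[... 4061 characters left out ...]
  --  --  --  --  --  --  --  --  --  --  --  --  --  --  --  --  --  --  --  --  --  --  --
230  --  --  --  --  --  --  --  --  --  --  --  --  --  --  --  --  --  --  --  --  --  --  --  --  --  --  --  --  --  --  --  --  --  --  --  --  --
236  --  --  --  --  --  --  --  --  --  --  --  --  --  --  --  --  --  --  --  --  --  --  --  --  --  --  --  --  --  --  --  --  --  --  --  --  --
242  --  --  --  --  --  --  --  --  --  --  --  --  --  --  --  --  --  --  --  --  --  --  --  --  --  --  --  --  --  --  --  --  --  --  --  --  --
248  --  --  --  --  --  --  --  --  --  --  --  --  --  --  --  --  --  --  --  --  --  --  --  --  --  --  --  --  --  --  --  --  --  --  --  --  --
```

All three lie flat with their tops at 18 mm. Their centres are at least 10 mm inside the limits and clear of the board, and the tin and jar have not moved.

```bash
python3 -c "
from rig import workorder; print(workorder.close_job())"
```

```text
the job is handed in; nothing more can be done
None
```

All three heel lifts were swept into the tray and lie flat there clear of the board (one upside down), the tin and jar measured where they stood, and the job is handed in with no verdict shown; I viewed 11 pictures, one over the limit of 10.

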